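Brush down the tabs of the closed sample jars

TASK

Run the fingertips lightly along the row of white tabs on the sample rack, from the robot's right to its left, folding the tab of every jar that has its lid on down flat, to show that it is ready to send. Pass over the tab across from the one jar without a lid and leave it standing. Only brush the tabs: do not press hard on the rack, and leave the jars and everything else where they stand.

Things in the scene. Friction and masses are not known exactly. Their poses are not given: they have to be found in the camera images.
- rack: Fixed grey rack, 130 x 350 x 16 mm; origin: centre of its underside; y along its length; -x side nearest the robot. On that side, on a dark strip, a row of five white tabs (34 mm long, 24 mm wide along x, 4 mm thick, 60 mm apart). On the +x side five square recesses 6 mm deep, x 35, y -120, -60, 0, 60, 120 mm, each across from its tab, hold the jars, which reach 64 mm above the table.
- hinge0 (a point): Middle of the hinge line of tab 0, fixed to the rack at x -42, y -120, z 21 mm in its frame, 5 mm above the rack's top. The hinge line runs along the rack's x; its steel knuckles rise 3 mm above this point. Tab 0 is at the rack's -y end (the robot's right), tab 4 at the +y end.
- hinge1 (a point): Middle of the hinge line of tab 1, fixed to the rack at x -42, y -60, z 21 mm in its frame, 5 mm above the rack's top. The hinge line runs along the rack's x; its steel knuckles rise 3 mm above this point. Tab 0 is at the rack's -y end (the robot's right), tab 4 at the +y end.
- hinge2 (a point): Middle of the hinge line of tab 2, fixed to the rack at x -42, y 0, z 21 mm in its frame, 5 mm above the rack's top. The hinge line runs along the rack's x; its steel knuckles rise 3 mm above this point. Tab 0 is at the rack's -y end (the robot's right), tab 4 at the +y end.
- hinge3 (a point): Middle of the hinge line of tab 3, fixed to the rack at x -42, y 60, z 21 mm in its frame, 5 mm above the rack's top. The hinge line runs along the rack's x; its steel knuckles rise 3 mm above this point. Tab 0 is at the rack's -y end (the robot's right), tab 4 at the +y end.
- hinge4 (a point): Middle of the hinge line of tab 4, fixed to the rack at x -42, y 120, z 21 mm in its frame, 5 mm above the rack's top. The hinge line runs along the rack's x; its steel knuckles rise 3 mm above this point. Tab 0 is at the rack's -y end (the robot's right), tab 4 at the +y end.
- tab0 (a joint): Angle of tab 0 (rad): 0 leans 0.15 rad back towards the rack's -y end (stop), 0.15 upright, 1.72 flat towards the +y end (stop). Starts at 0 to 0.25. A slightly stiff hinge (0.014 N m, under 1 N at the tip): it stays where it is left. Flat, its upper face is 23 mm above the table and it ends 26 mm short of the next hinge.
- tab1 (a joint): Angle of tab 1 (rad): 0 leans 0.15 rad back towards the rack's -y end (stop), 0.15 upright, 1.72 flat towards the +y end (stop). Starts at 0 to 0.25. A slightly stiff hinge (0.014 N m, under 1 N at the tip): it stays where it is left. Flat, its upper face is 23 mm above the table and it ends 26 mm short of the next hinge.
- tab2 (a joint): Angle of tab 2 (rad): 0 leans 0.15 rad back towards the rack's -y end (stop), 0.15 upright, 1.72 flat towards the +y end (stop). Starts at 0 to 0.25. A slightly stiff hinge (0.014 N m, under 1 N at the tip): it stays where it is left. Flat, its upper face is 23 mm above the table and it ends 26 mm short of the next hinge.
- tab3 (a joint): Angle of tab 3 (rad): 0 leans 0.15 rad back towards the rack's -y end (stop), 0.15 upright, 1.72 flat towards the +y end (stop). Starts at 0 to 0.25. A slightly stiff hinge (0.014 N m, under 1 N at the tip): it stays where it is left. Flat, its upper face is 23 mm above the table and it ends 26 mm short of the next hinge.
- tab4 (a joint): Angle of tab 4 (rad): 0 leans 0.15 rad back towards the rack's -y end (stop), 0.15 upright, 1.72 flat towards the +y end (stop). Starts at 0 to 0.25. A slightly stiff hinge (0.014 N m, under 1 N at the tip): it stays where it is left. Flat, its upper face is 23 mm above the table and it ends 26 mm short of the next hinge.
- jar0: Loose white sample jar with its white screw lid on, 43 mm across, 54 mm high, 50 to 100 g, in one of the recesses. Origin: centre of its underside.
- jar1: Loose white sample jar with its white screw lid on, 43 mm across, 54 mm high, 50 to 100 g, in one of the recesses. Origin: centre of its underside.
- jar2: Loose white sample jar with its white screw lid on, 43 mm across, 54 mm high, 50 to 100 g, in one of the recesses. Origin: centre of its underside.
- jar3: Loose white sample jar with its white screw lid on, 43 mm across, 54 mm high, 50 to 100 g, in one of the recesses. Origin: centre of its underside.
- open_jar: Loose white sample jar without a lid, open at the top, 40 mm across, 43 mm high, walls 3 mm, 50 to 100 g, in one of the recesses (any of the five). Origin: centre of its underside.
- cup: Bystander: clear plastic cup, 64 mm across, 70 mm high, on the table on the robot's side of the rack. Origin: centre of its underside.
- dropper: Bystander: amber dropper bottle, 30 mm across, 65 mm high, on the robot's side of the rack. Origin: centre of its underside.
- red_lid: Bystander: red cup lid lying flat, 68 mm across, 12 mm high, on the robot's side of the rack. Origin: centre of its underside.
- slide_box: Bystander: blue slide box, 90 x 80 x 32 mm, off the rack's -y end. Origin: centre of its underside.
- timer: Bystander: small white timer lying flat, 60 x 65 x 22 mm, off the rack's +y end. Origin: centre of its underside.
- spatula: Bystander: double-ended steel lab spatula, 170 x 14 x 5 mm, lying on the table beyond the rack. Origin: centre of its underside.
Mind the look-alikes: they are no part of the job. Leave any yellow look-alike of the open_jar alone.

How it is judged:
By the outcome, as a careful person would: the job done as asked, in the order asked, and still so for the second after the job is handed in, with the robot touching nothing.
It also fails if it takes over 40 s, if anything falls off the work surface, if the arm or the gripper's body presses on something with over 40 N, if the wrist force passes 120 N, or if a joint passes its speed limit or range.

ROBOT

A 6-joint arm with a two-finger parallel gripper is mounted at the origin on the work surface. World frame = base frame: x ahead of the robot, y to its left, z up, the work surface at z = 0. Lengths are in m, angles in rad, forces in N, time in s.
With the tool pointing down it reaches from about 0.325 to 0.85 m from the base axis. Payload 15.5 kg.
Tool frame: the origin (TCP) lies at the very end of the fingers, on their centre line; the grasp point (between the pads) lies robot.grip_point_offset behind it (robot.grip_point_offset is the distance from the TCP to the grasp point, in m); z points along the fingers, y is the direction in which the jaws open and shut (so a half turn about z gives the same grasp; the last joint's range is limited). The gripper opens to 91 mm and grips with 3 to 60 N. Pads are 32 mm wide; open, the fingers measure 118 mm over their backs; the gripper's body (76 mm by 178 mm) begins 60 mm behind the grasp point.
Start: joints at [1.143, 0.494, 1.345, -0, 1.302, -0.096], TCP at [0.204, 0.591, 0.214] pointing down, gripper open.
Joint ranges: [-2.91, 2.91], [-0.82, 2.16], [0.22, 2.67], [-1.22, 4.37], [0.12, 2.79], [-3.08, 3.08]. Speed limits (rad/s): [1.89, 1.89, 2.57, 3.01, 3.01, 3.01].

INTERFACE

Orientations are given as a unit quaternion [x, y, z, w].
In Python, from plant import robot, move_gripper, optics, read_clock, read_joints, read_dq, read_joint_torque, read_tool_pos, read_tcp_rot, read_wrist_force, read_moment, read_grip_width gives the robot as it stands. The module is installed in compiled form; this text tells all that it offers. Calls block until the motion is done:
- robot.reach(position, orientation): joint-space move of the TCP to a pose.
- robot.move_l(position, attitude=None, vel=0.15, f_stop=None): straight line of the TCP; attitude=None keeps the orientation; vel is the mean speed in m/s. With f_stop (N) it stops when the force on the tool has changed by that much, and returns True; else False.
- robot.move_joints(angles): joint-space move.
- move_gripper(opening, effort=None): opening from 0.0 (shut) to 1.0 (fully open); effort is the grip in N (None keeps the last); returns when the fingers have stopped.
- robot.dwell(seconds).
- robot.solve_ik(position, orientation): joint angles nearest the present ones, or None.
- optics.capture(name): name is "scene" or "top"; returns a dict with "image" (384x512x3 uint8, blue, green, red), "intrinsics" (3x3 intrinsics, pixels), "position" and "rotation" of the camera in the world. Camera axes: x right, y up, looking along -z (the intrinsics and any distortion apply to the point x, -y, -z); pixel columns grow to the right and rows downward; lengths in m; the calibration is good to about 2 mm. A picture is of the moment at which its call begins. There is no depth.
A pose or a line that the arm cannot do raises robot.IKError and nothing moves.
- robot.hand_in(): hands the job in, once; it reports no verdict.
Readings, each from a call of its own:
- read_clock(): time.
- read_joints(): joint angles.
- read_dq(): joint speeds.
- read_joint_torque(): joint torques, N m.
- read_tool_pos(): TCP position.
- read_tcp_rot(): TCP orientation.
- read_wrist_force(): force on the tool from outside, world axes, zero at the start.
- read_moment(): the same for the moment, N m.
- read_grip_width(): opening from 0.0 (shut) to 1.0 (fully open).
Only numpy, scipy, OpenCV 4.12 (cv2) and the standard library are available. Lean on these libraries where they do the work, as an engineer would, in place of code of your own. Each camera call takes 0.05 s, during which the arm holds its last target. There are 200 camera calls.

## Working session

There is one attempt and no reset: what is moved stays moved. The work goes in short steps, each a Python script; the robot and the scene stay as the last script left them, time stands still between calls to the robot, and variables do not carry over. Pictures are saved under pics/ and viewed, on a budget of 10 in all, crops included, one or two more only if the job needs it, and the job is handed in when it is done.

```bash
mkdir -p pics
python3 - <<'E'
from plant import *
import cv2,pickle
for n in("scene","top"):
    c=optics.capture(n); pickle.dump(c,open(n+".pkl","wb")); cv2.imwrite(f"pics/{n}0.png",c["image"])
    print(n,{k:v for k,v in c.items() if k!="image"})
print(read_clock(),read_tcp_rot(),read_tool_pos(),robot.grip_point_offset)
E
```

```text
scene {'intrinsics': array([[462.40891008,   0.        , 257.39302988],
       [  0.        , 462.40891008, 198.7138131 ],
       [  0.        ,   0.        ,   1.        ]]), 'position': array([ 1.41651365, -0.02957211,  0.71284232]), 'rotation': array([0.32551366, 0.29783758, 0.6116135 , 0.65670585])}
top {'intrinsics': array([[444.06213429,   0.        , 249.33225693],
       [  0.        , 444.06213429, 191.25673256],
       [  0.        ,   0.        ,   1.        ]]), 'position': array([0.48843115, 0.01905968, 1.0866585 ]), 'rotation': array([-0.02687617,  0.02255357,  0.71449554, -0.69875971])}
0.1 [ 1.65637481e-01  9.86186549e-01 -5.41375816e-04 -1.50257876e-04] [0.2040291  0.59039742 0.2133831 ] 0.0188
```

View pics/scene0.png

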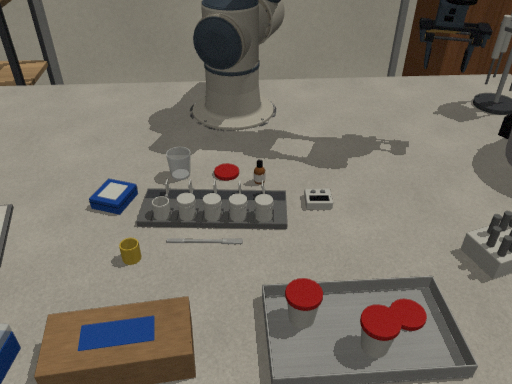

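View pics/top0.png

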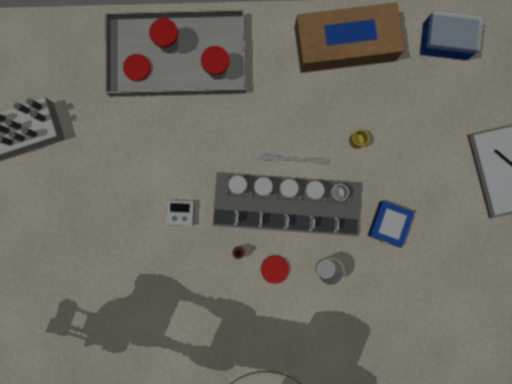

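The scene shows five jars on the rack. The rightmost in top at (341,192), leftmost in scene at (161,208), looks open. Candidates for it: lidded jars at (238,185), (263,187), (289,188), (315,190), and the yellow look-alike at (360,139). I'll check a close crop.

Run:
```python
import cv2,pickle,numpy as np
t=pickle.load(open("top.pkl","rb"))["image"][165:290,160:360]; s=pickle.load(open("scene.pkl","rb"))["image"][145:235,130:310]
a=cv2.resize(t,(640,400),interpolation=cv2.INTER_CUBIC)
cv2.imwrite("pics/ct.png",cv2.resize(t,(800,500),interpolation=cv2.INTER_CUBIC))
cv2.imwrite("pics/cs.png",cv2.resize(s,(800,400),interpolation=cv2.INTER_CUBIC))
```

```text
(no output)
```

View pics/ct.png

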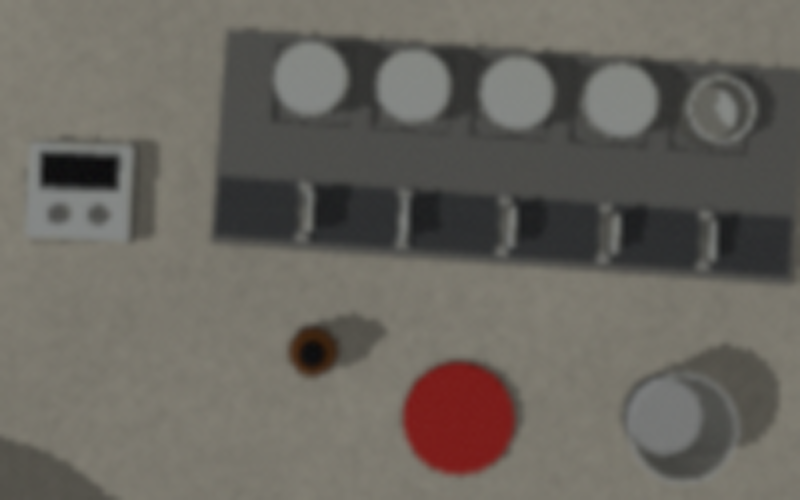

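View pics/cs.png

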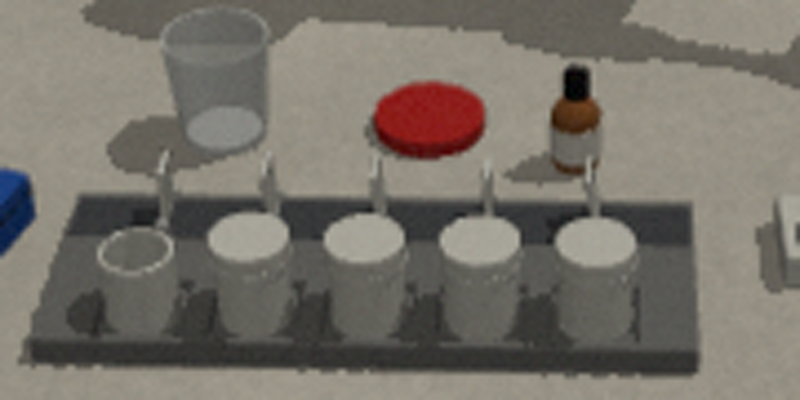

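Tab 0's jar, the robot's rightmost at top (341,192), has no lid. The other four are lidded, so I fold tabs 1 to 4 and leave tab 0 standing. Next I'll fit the rack pose using both cameras.

```bash
cat > h.py <<'E'
import numpy as np,pickle
from scipy.spatial.transform import Rotation as R
from scipy.optimize import least_squares
def proj(c,P):
    p=R.from_quat(c["rotation"]).inv().apply(np.atleast_2d(P)-c["position"])*[1,-1,-1]
    q=p@c["intrinsics"].T; return q[:,:2]/q[:,2:]
def world(v,P):
    P=np.atleast_2d(P); return R.from_euler('z',v[2]).apply(P)+[v[0],v[1],0]
E
python3 - <<'E'
from h import *
t,s=[pickle.load(open(n+".pkl","rb")) for n in("top","scene")]
T=[(228,30,65,175,16),(212,241,-65,175,16),(793,281,-65,-175,16),(311,78,35,120,64),(413,86,35,60,64),(516,93,35,0,64),(620,100,35,-60,64),(721,109,35,-120,53)]
S=[(78,196,-65,-175,16),(690,203,-65,175,16),(698,350,65,175,16),(28,343,65,-175,16)]
T,S=np.array(T,float),np.array(S,float)
pt=T[:,:2]/4+[160,165]; ps=S[:,:2]/(800/180)+[130,145]
ft=lambda v:proj(t,world(v,T[:,2:]/1e3))-pt
fs=lambda v:proj(s,world(v,S[:,2:]/1e3))-ps
x0=[.5,0,0]
for f in(ft,fs,lambda v:np.r_[ft(v),fs(v)]):
    r=least_squares(lambda v:f(v).ravel(),x0); print(r.x.round(4),"\n",f(r.x).round(1).tolist())
np.save("rack.npy",r.x)
H=world(r.x,[[-.042,y,.055] for y in(-.12,-.06,0,.06,.12)]); print(H.round(4)); print("tab tips px crop",((proj(t,H)-[160,165])*4).round(0).tolist())
H[:,2]=.021;print("hinge px",((proj(t,H)-[160,165])*4).round(0).tolist())
from plant import *
w=[]
for _ in range(10): robot.dwell(.02); w.append(read_wrist_force())
print(np.mean(w,0),np.std(w,0),read_clock())
E
```

```text
[ 0.5308 -0.065  -0.0903] 
 [[-0.5, -0.2], [-0.5, 0.7], [-0.1, 0.7], [-0.2, -0.0], [0.2, -0.3], [0.4, -0.3], [0.4, -0.3], [0.2, -0.4]]
[ 0.536  -0.064  -0.0852] 
 [[-0.4, -0.4], [0.2, -0.3], [0.5, 0.3], [-0.4, -0.0]]
[ 0.5316 -0.0648 -0.0884] 
 [[-0.7, -0.4], [-0.5, 0.5], [-0.2, 0.2], [-0.3, -0.3], [0.1, -0.6], [0.3, -0.6], [0.2, -0.7], [0.1, -0.9], [-0.4, -1.5], [-0.2, -1.1], [-0.1, -0.8], [-0.5, -1.4]]
[[ 0.4792 -0.1806  0.055 ]
 [ 0.4845 -0.1208  0.055 ]
 [ 0.4898 -0.061   0.055 ]
 [ 0.4951 -0.0013  0.055 ]
 [ 0.5004  0.0585  0.055 ]]
tab tips px crop [[715.0, 238.0], [611.0, 231.0], [508.0, 224.0], [404.0, 217.0], [301.0, 210.0]]
hinge px [[704.0, 237.0], [604.0, 231.0], [503.0, 224.0], [403.0, 217.0], [303.0, 211.0]]
[ 0.24944563 -0.12580171  0.07042018] [0.38806213 0.43364508 0.31957193] 0.2667
```

Both fits agree to a few mm, and the tab pixels match the crop. Next I'll shut the gripper, go into the gap between tabs 0 and 1, and take a look before sweeping.

```bash
cat >> h.py <<'E'
v=np.load("rack.npy"); Q=[-np.sin(v[2]/2),np.cos(v[2]/2),0,0]
def P(y,z,x=-.042): return world(v,[x,y,z])[0]
E
python3 - <<'E'
from h import *
from plant import *
import cv2
move_gripper(0.0,10)
robot.reach(P(-.09,.20),Q)
robot.move_l(P(-.09,.075),vel=.12)
hit=robot.move_l(P(-.09,.029),vel=.05,f_stop=4)
print(hit,read_tool_pos(),P(-.09,.029),read_wrist_force(),read_grip_width(),read_clock())
a=cv2.resize(optics.capture("scene")["image"][115:235,110:330],(770,420),interpolation=cv2.INTER_CUBIC)
cv2.imwrite("pics/gap.png",a)
E
```

```text
False [ 0.48199695 -0.15075525  0.0292134 ] [ 0.48183167 -0.15069236  0.029     ] [-0.55097162 -0.11570958  0.32194087] 0.0005429264184124575 6.6833
```

View pics/gap.png

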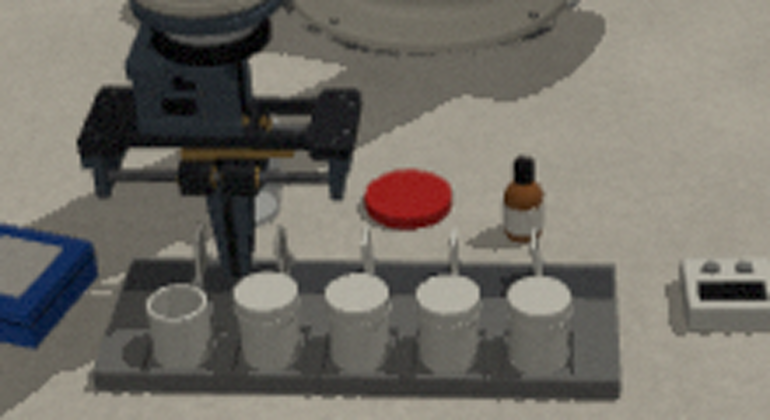

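The fingers (238,250) are in the gap, with tab 0 (200,255) and tab 1 (282,250) both standing clear. Now the sweep.

Run:
```python
from h import *
from plant import *
import cv2
for y in(-.06,0,.06,.12):
    h=robot.move_l(P(y+.021,.0285),vel=.06,f_stop=8); f=read_wrist_force()
    if h: print("stopped",y,read_tool_pos(),f); break
    d=robot.move_l(P(y+.021,.0225),vel=.012,f_stop=2)
    print(y,f.round(1),d,read_tool_pos().round(4),read_wrist_force().round(1))
    robot.move_l(P(y+.021,.0285),vel=.05)
else:
    robot.move_l(P(.141,.15),vel=.15)
    robot.reach(np.array([.204,.591,.214]),Q)
print(read_clock())
for n,(a,b,c,d) in dict(scene=(145,235,130,310),top=(165,255,190,370)).items():
    cv2.imwrite(f"pics/{n}1.png",cv2.resize(optics.capture(n)["image"][a:b,c:d],(800,400),interpolation=cv2.INTER_CUBIC))
```

```text
-0.06 [-0.8 -0.1  0.3] True [ 0.4864 -0.1     0.0232] [-0.3 -0.6  8.5]
0 [ 0.3  0.9 -0.2] True [ 0.4917 -0.0403  0.0232] [-0.5 -0.6  8. ]
0.06 [ 0.1  0.2 -0.5] True [0.497  0.0195 0.0232] [-2.1  0.   8.9]
0.12 [0.4 0.6 1. ] True [0.5023 0.0793 0.0232] [ 0.2 -0.2  8.6]
17.1417
```

View pics/scene1.png

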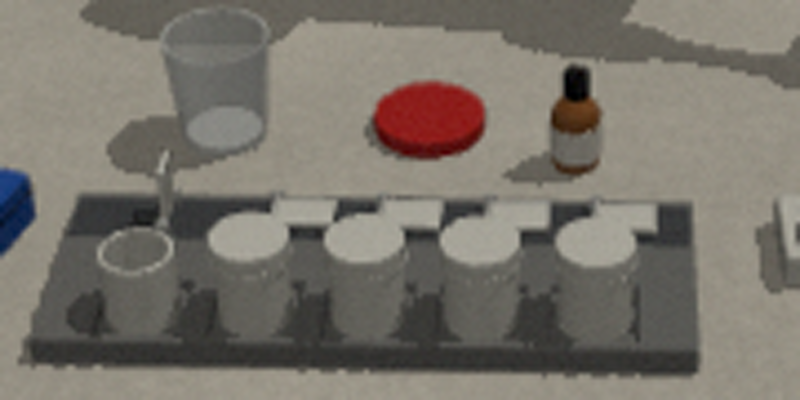

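View pics/top1.png

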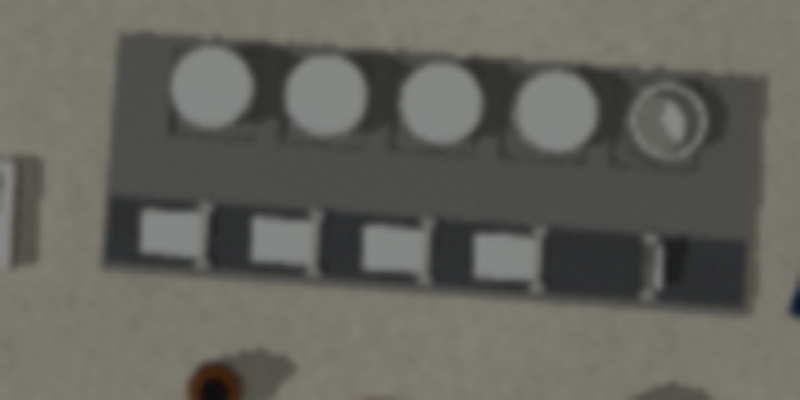

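Tabs 1 to 4 lie flat in the top view at (505,257), (395,248), (283,240) and (172,232). Tab 0 still stands at (655,265), and the jars and bystanders in view haven't moved. The arm is clear, so I'm handing in.

```bash
python3 -c "
from plant import *
print(read_tool_pos(),read_wrist_force(),read_clock()); robot.hand_in()"
```

```text
[0.20485336 0.59057962 0.2139335 ] [-0.75894761 -0.87252093  0.55451656] 17.2417
the job is handed in; nothing more can be done
```

The job is handed in. The jar at the robot's right end has no lid, so I left tab 0 standing. I folded tabs 1 to 4 flat, from right to left, with the fingers shut.

- **Tabs:** the last pictures from both cameras show tabs 1 to 4 flat and tab 0 upright. Each flattening touch ended at about z = 23.2 mm, against 23 mm for a flat tab.
- **Surroundings:** the jars and the bystanders visible in the final crops are where they were. Those crops leave out the spatula and show the slide box and timer only in part. The arm did not go near those three.
- **Force:** the flattening touches had a stop at 2 N, but the wrist sensor read 8 to 9 N downward when they stopped, so they pressed harder than planned. The forces read at the end of each sweep were about 1 N.
- **Time:** it took 17.2 s of the 40 s allowed, and the arm was parked clear of everything at its start position.

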